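Turn the earring stand to the front and point out a pair

TASK

A customer beside you has picked a pair of earrings on the wooden revolving stand, on the side of it that now looks off to your right. With your fingertips gently push its upper frame round, leaving the round foot and everything around it where they stand, until that same side faces straight out over the counter's front edge. Then point at the right-hand card of the middle row: bring the fingertips to a few centimetres in front of its middle, keep them there without touching anything for at least two seconds, and finish still pointing.

Things in the scene. Friction and masses are not known exactly. Their poses are not given: they have to be found in the camera images.
- spinner: revolving wooden earring stand, 312 mm tall, 0.55 kg, loose on the counter: a round foot (150 mm across, 16 mm thick) on which an upright frame turns about the vertical axis through its centre. Origin: centre of the foot's underside; x points away from you, square to the counter's front edge, y to your left, z up.
- spinner_frame (a joint): angle of the frame on the foot, rad: 0 = the front (the side that looks to your right at the start; both sides carry cards) faces straight over the front edge (-x); positive = counter-clockwise from above (starts at 0.65 to 1.5). Friction 0.02 N m (under 1 N at a post), no spring, stays where left, stops at +-2.97. Disc 120 mm across at 17-29 mm height, top bar 16 x 120 mm at 300-312 mm.
- left_post (a point): a point on the axis of the frame's left post, 210 mm above the counter, 52 mm to the left of the turning axis as one looks at its front; turns with the frame, axes as for the card. Each of the two posts (left and right alike) is 12 mm deep (x) and 10 mm wide (y) and runs from 29 to 300 mm height. Rails join them at 96, 171 and 246 mm height; two cards hang from each.
- card (a point): the card to point at: middle of its front (side that starts looking to your right; middle row, right-hand), 145 mm up, 8 mm in front of the turning axis, 19.5 mm right of it. Axes turn with the frame: x goes through the card to the back (-x is in front), y to the left looking at it, z up. Cards are 32 wide, 50 high, within 9 mm of the frame's middle plane; next ones 39 mm aside, 75 mm above and below.
- round_tin: bystander: round lidded tin, 74 mm diameter, 32 mm high; origin at the centre of its underside
- balm_box: bystander: small square box, 50 x 50 x 22 mm high; origin at the centre of its underside
- mist_bottle: bystander: small bottle lying on its side, 72 x 27 x 26 mm high; origin at the centre of its underside
- floral_tin: bystander: oblong lidded tin, 62 x 118 x 82 mm high, behind the stand; origin at the centre of its underside

How it is judged:
By the outcome, as a careful person would: the job done as asked, in the order asked, and still so for the second after the job is handed in, with the robot touching nothing.
It also fails if it takes over 53 s, if anything falls off the work surface, if the arm or the gripper's body presses on something with over 40 N, if the wrist force passes 120 N, or if a joint passes its speed limit or range.

ROBOT

A 6-joint arm with a two-finger parallel gripper is mounted at the origin on a cart in front of the work surface, level with it; the furniture and walls round the work are solid. World frame = base frame: x ahead of the robot, y to its left, z up, the work surface at z = 0. Lengths are in m, angles in rad, forces in N, time in s.
With the tool pointing down it reaches from about 0.25 to 0.775 m from the base axis. Payload 4 kg.
Tool frame: the origin (TCP) lies between the finger pads; the fingertips stand 17 mm ahead of it and the grasp point (between the pads) lies 2 mm behind it (tips_ahead is the z of the fingertips in the tool frame, in m); z points along the fingers, y is the direction in which the jaws open and shut (so a half turn about z gives the same grasp; the last joint's range is limited). The gripper opens to 94 mm and grips with 3 to 60 N. Pads are 16 mm wide; open, the fingers measure 119 mm over their backs; the gripper's body (75 mm by 177 mm) begins 78 mm behind the grasp point.
Start: joints at [-1.354, 0.087, 1.371, -0, 1.684, -0.103], TCP at [0.173, -0.522, 0.223] pointing down, gripper open.
Joint ranges: [-3.1, 3.1], [-0.76, 2.03], [0.27, 2.55], [-1.08, 4.22], [0.17, 2.65], [-2.57, 2.57]. Speed limits (rad/s): [2.79, 2.79, 3.14, 3.14, 3.14, 3.14].

INTERFACE

Orientations are given as a unit quaternion [x, y, z, w].
In Python, from workcell import sense, grab_frame, calibration, job_done, spot_in, tips_ahead gives the robot as it stands.
- The arm moves only by the tool play_rows, never from a script. Its argument "moves" is a list that holds one entry, the list of rows, each a list of 7 numbers: the shift along the tool's x, y, z in m, then the turn, a rotation vector about the tool's x, y, z in rad, then the finger opening in m, from 0 to 0.094. In form: [[[tx, ty, tz, ax, ay, az, grip], ...]]. A call has 1 to 5 rows; each row shifts and turns the pose as measured when the row begins, along the tool's axes as they then stand; what a row does not reach is not made up. A row lasts 1/12 s, in which the tool goes at most 41.7 mm and 7.16 degrees, less where a joint would pass 70% of its speed; a pose out of reach is approached as far as the arm can. A call with a gripper value outside its range is refused whole. The fingers move at their own pace and stop on an object; "newtons" is the grip in N (left out, the last holds). Time passes only in rows, so rows that do not move let the fingers close. It gives the time, the measured TCP pose, the force and the opening at its end, in the units of the state.
- sense(): the state, without advancing time (a new reading comes with each control period).
- grab_frame(name): name is "scene" or "top" or "wrist"; returns the picture (420x560x3 uint8, blue, green, red); there is no depth.
- calibration(name): a dict with "fx", "fy", "cx", "cy" (pixels), "pose" (4x4, takes a point from camera to world coordinates). Camera axes: x right, y down, z forward; pixel columns grow to the right and rows downward; lengths in m; the calibration is good to about 2 mm. A picture is of the moment at which its call begins: read the wrist's pose just before it. calibration takes no time and is no camera call; for the wrist camera it gives the pose at the moment of the call.
- job_done(): hands the job in, once; it reports no verdict.
Trained networks look in the newest picture that a camera, given by its name, has taken for a name from the list of things; names that differ only in an ending like _2 or _b are one class to them, and where a whole thing is asked for, a point or a joint stands for the part that bears it (a point fixed in the world has none). Each returns a list of dicts, best first, with "confidence" (0 to 1); they miss things now and then, are a little off and sometimes report something else, mostly with a low value. They report only what shows in the picture. A call takes as long as a camera call.
- spot_in(name, camera): "centre" ([x, y, z] in m, in the coordinates of the camera as it stood for that picture, good to about 4 mm: the middle of the surface that is visible of it).
The state is a dict: "time_s": time; "joint_positions": joint angles; "qd": joint speeds; "effort": joint torques, N m; "tcp_pos": TCP position; "tool_rot": TCP orientation; "contact_force": force on the tool from outside, world axes, zero at the start; "torque": the same for the moment, N m; "width": opening from 0.0 (shut) to 1.0 (fully open).
Only numpy, scipy, OpenCV 4.12 (cv2) and the standard library are available. Lean on these libraries where they do the work, as an engineer would, in place of code of your own. Each camera call takes 0.05 s, during which the arm holds its last target.

## Working session

There is one attempt and no reset: what is moved stays moved. The work goes in short steps, Python scripts to look and compute and a tool call to move; the robot and the scene stay as the last step left them, time stands still between calls to the robot, and variables do not carry over. Pictures are saved under pics/ and viewed, and the job is handed in when it is done.

Besides the shell and the picture viewer there is one more tool, called after "Request:" by a JSON object that holds its "method" and its "body". play_rows: Moves the arm, as the interface text tells. Its arguments: {"type":"object","properties":{"moves":{"type":"array"},"newtons":{"type":"number"}},"required":["moves"]}

```bash
mkdir -p pics; ls; cat > h.py <<'E'
import numpy as np, cv2
from scipy.spatial.transform import Rotation as R
from workcell import sense, grab_frame, calibration, job_done, spot_in, tips_ahead
def w(cam,p):
    P=np.array(calibration(cam)["pose"]); return P[:3,:3]@np.array(p)+P[:3,3]
def proj(cam,p):
    c=calibration(cam);P=np.linalg.inv(np.array(c["pose"]));q=P[:3,:3]@np.array(p)+P[:3,3]
    return np.array([c["fx"]*q[0]/q[2]+c["cx"],c["fy"]*q[1]/q[2]+c["cy"]])
E
python3 - <<'E'
from h import *
for n in ["scene","top"]:
    cv2.imwrite(f"pics/{n}0.png",grab_frame(n))
    for t in ["spinner","left_post","card","round_tin","balm_box","mist_bottle","floral_tin"]:
        for d in spot_in(t,n)[:2]: print(n,t,round(d["confidence"],2),w(n,d["centre"]).round(3))
    c=calibration(n);print(n,np.array(c["pose"]).round(3).tolist(),c["fx"])
s=sense();print({k:np.array(v).round(3).tolist() for k,v in s.items()},tips_ahead)
E
```

```text
pics
scene spinner 0.79 [0.562 0.259 0.038]
scene left_post 0.59 [0.569 0.253 0.111]
scene card 0.74 [0.566 0.261 0.11 ]
scene round_tin 0.77 [0.412 0.073 0.033]
scene balm_box 0.7 [ 0.415 -0.041  0.024]
scene mist_bottle 0.78 [ 0.394 -0.115  0.02 ]
scene floral_tin 0.82 [0.705 0.209 0.074]
scene [[-0.876, -0.334, 0.348, 0.164], [-0.482, 0.619, -0.62, 0.798], [-0.009, -0.711, -0.703, 0.932], [0.0, 0.0, 0.0, 1.0]] 546.2319399283253
top spinner 0.61 [0.567 0.239 0.088]
top left_post 0.72 [0.566 0.237 0.167]
top round_tin 0.87 [0.415 0.058 0.032]
top balm_box 0.84 [ 0.42  -0.049  0.021]
top mist_bottle 0.83 [ 0.392 -0.118  0.018]
top floral_tin 0.71 [0.705 0.185 0.081]
top [[0.009, -0.991, 0.135, 0.424], [-1.0, -0.01, -0.004, 0.105], [0.006, -0.135, -0.991, 1.048], [0.0, 0.0, 0.0, 1.0]] 404.4982451805274
{'time_s': 0.8, 'joint_positions': [-1.354, 0.087, 1.371, 0.0, 1.684, -0.103], 'qd': [0.0, 0.0, -0.001, 0.003, 0.002, -0.0], 'effort': [0.001, -33.999, -30.258, 0.071, 0.023, -0.0], 'tcp_pos': [0.173, -0.522, 0.223], 'tool_rot': [0.987, 0.159, 0.0, 0.0], 'contact_force': [-0.358, -0.59, 0.204], 'torque': [0.01, -0.054, -0.004], 'width': 1.006} 0.017
```

View pics/scene0.png

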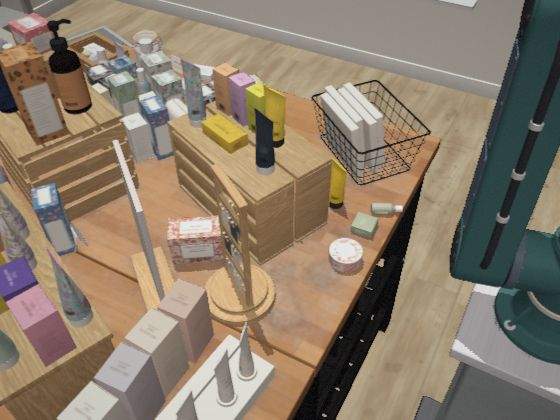

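View pics/top0.png

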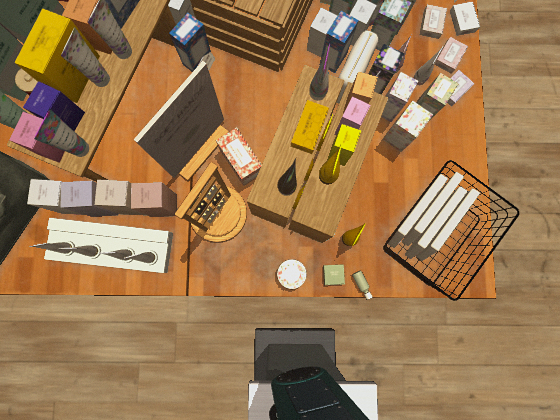

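The scene picture shows the stand at about (238,250) with its foot at (240,290). In the top view the top bar runs from roughly (180,212) to (215,170) and the foot is at (215,212). The two cameras' network positions differ by about 15 mm, so I'll zoom in and triangulate.

```bash
python3 - <<'E'
from h import *
a=cv2.imread("pics/scene0.png")[150:330,170:370];cv2.imwrite("pics/sc_z.png",cv2.resize(a,None,fx=4,fy=4,interpolation=cv2.INTER_CUBIC)[:,:800][:600]) if 0 else cv2.imwrite("pics/sc_z.png",cv2.resize(a[:,:180],None,fx=3.3,fy=3.3,interpolation=cv2.INTER_CUBIC))
b=cv2.imread("pics/top0.png")[150:260,160:320];cv2.imwrite("pics/top_z.png",cv2.resize(b,None,fx=5,fy=5,interpolation=cv2.INTER_CUBIC))
E
```

```text
(no output)
```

View pics/sc_z.png

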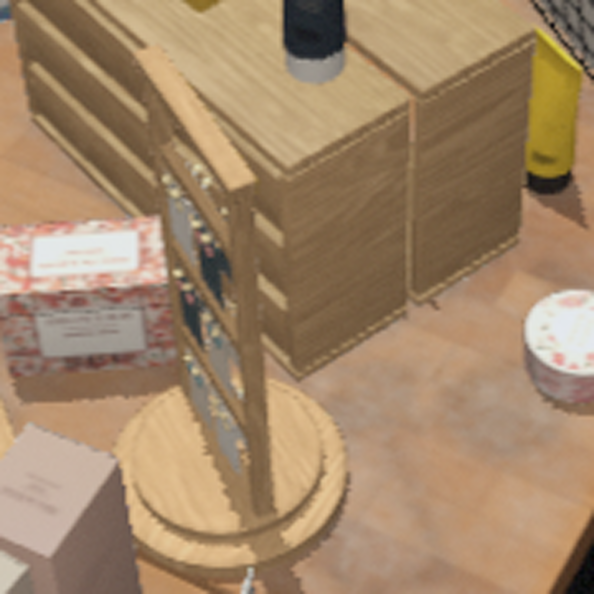

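View pics/top_z.png

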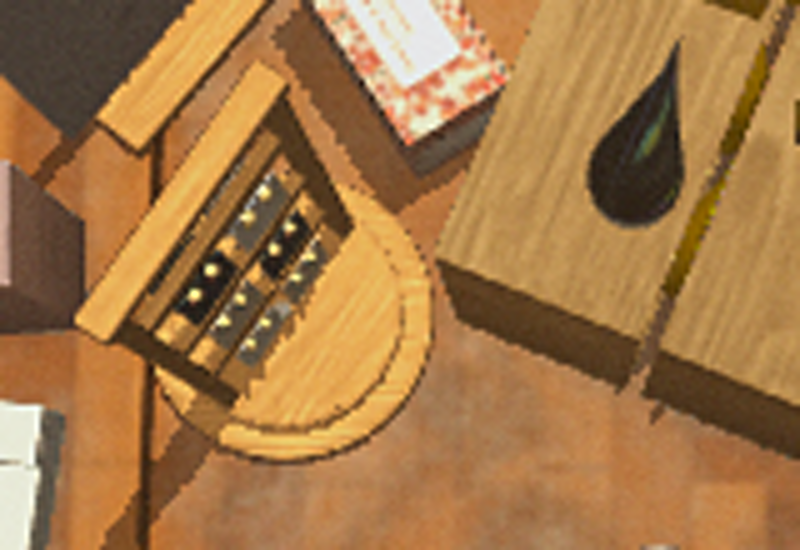

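```bash
cat > fit.py <<'E'
from h import *
from scipy.optimize import least_squares
T=lambda u,v:(160+u/5,150+v/5)
S=lambda u,v:(170+u/3.3,150+v/3.3)
# frame: theta; front=-x rotated by theta; y axis left
def pts(cx,cy,th):
    c,s=np.cos(th),np.sin(th)
    f=lambda x,y,z:np.array([cx+c*x-s*y,cy+s*x+c*y,z])
    return f
def rim(cam,cx,cy):
    a=np.linspace(0,2*np.pi,180)
    P=np.array([proj(cam,[cx+.075*np.cos(t),cy+.075*np.sin(t),z]) for z in(0,.016) for t in a]); return P
def res(p,cam):
    f=pts(*p);r=[]
    M=lambda *a:proj(cam,f(*a))
    if cam=="top":
        # bar ends midpoints (top face centre lines)
        r+=list(M(0,.06,.312)-T(92,329))+list(M(0,-.06,.312)-T(272,76))
        q=rim(cam,p[0],p[1]); r+=[q[:,0].max()-T(434,0)[0],q[:,1].max()-T(0,462)[1]]
    else:
        r+=list(M(0,.06,.312)-S(246,181))+list(M(0,-.06,.312)-S(149,50))
        q=rim(cam,p[0],p[1]); r+=[q[:,0].max()-S(350,0)[0],q[:,1].max()-S(0,572)[1],q[:,0].min()-S(114,0)[0]]
    return np.array(r)
for cams in (["top"],["scene"],["top","scene"]):
    o=least_squares(lambda p:np.concatenate([res(p,c) for c in cams]),[.57,.24,.9])
    print(cams,o.x.round(4),np.degrees(o.x[2]),o.fun.round(1))
E
python3 fit.py
```

```text
Traceback (most recent call last):
  File "fit.py", line 25, in <module>
    o=least_squares(lambda p:np.concatenate([res(p,c) for c in cams]),[.57,.24,.9])
  File "fit.py", line 25, in <lambda>
    o=least_squares(lambda p:np.concatenate([res(p,c) for c in cams]),[.57,.24,.9])
                                             ~~~^^^^^
  File "fit.py", line 19, in res
    q=rim(cam,p[0],p[1]); r+=[q[:,0].max()-T(434,0)[0],q[:,1].max()-T(0,462)[1]]
  File "fit.py", line 12, in rim
    P=np.array([proj(cam,[cx+.075*np.cos(t),cy+.075*np.sin(t),z]) for z in(0,.016) for t in a]); return P
                ~~~~^^^^^^^^^^^^^^^^^^^^^^^^^^^^^^^^^^^^^^^^^^^^^
  File "h.py", line 7, in proj
    c=calibration(cam);P=np.linalg.inv(np.array(c["pose"]));q=P[:3,:3]@np.array(p)+P[:3,3]
ValueError: time passes only in moves, steps and waits
```

```bash
sed -i 's/c=calibration(cam);P=np.linalg/c=cal(cam);P=np.linalg/; 1a _C={}' h.py; cat >> h.py <<'E'
def cal(cam):
    if cam not in _C: _C[cam]=calibration(cam)
    return _C[cam]
E
python3 fit.py
```

```text
['top'] [0.5705 0.2464 0.99  ] 56.725642930228176 [-0.9  1.1  0.6 -1.2  0.5  0. ]
['scene'] [0.5702 0.2446 1.0034] 57.48973039950594 [ 0.7  0.3 -0.1 -2.   0.2  1.4 -1.1]
['top', 'scene'] [0.5702 0.2455 0.9976] 57.15764714240636 [-0.3  1.4  0.9 -1.2  0.8  0.2  0.3  0.7 -0.1 -1.8  0.1  1.7 -1.3]
```

Both cameras agree when fitted to the given dimensions: axis at (0.570, 0.2455), frame at about 1.0 rad. I'll push the left post (near end, at (0.526,0.273)) on its front face. First I move the arm over, fingers shut.

```bash
cat > plan.py <<'E'
from h import *
import sys
def Rt(psi,beta):
    z=np.array([np.cos(psi)*np.sin(beta),np.sin(psi)*np.sin(beta),-np.cos(beta)])
    y=np.array([np.sin(psi),-np.cos(psi),0]);return np.c_[np.cross(y,z),y,z]
# args: x y z psi_deg beta_deg step  tip(1: target is tip)
x,y,z,ps,be,st=map(float,sys.argv[1:7]); tip=len(sys.argv)>7
Rg=Rt(np.radians(ps),np.radians(be));tg=np.array([x,y,z])-(0.017*Rg[:,2] if tip else 0)
s=sense();p=np.array(s["tcp_pos"]);Rc=R.from_quat(s["tool_rot"]).as_matrix()
rv=R.from_matrix(Rc.T@Rg).as_rotvec();d=tg-p
n=max(1,int(np.ceil(max(np.linalg.norm(d)/st,np.linalg.norm(rv)/.11))))
for i in range(n):
    Ri=Rc@R.from_rotvec(rv*i/n).as_matrix(); print(i,(Ri.T@d/n).round(4).tolist(),(rv/n).round(4).tolist())
print("tip",(p+.017*Rc[:,2]).round(4),"yaw/pitch",np.degrees([np.arctan2(Rc[1,2],Rc[0,2]),np.arccos(-Rc[2,2])]).round(1),"q",np.round(s["joint_positions"],3),"F",np.round(s["contact_force"],2),s["time_s"],s["width"])
E
python3 plan.py .34 .10 .26 18.3 0 .037
```

```text
0 [0.0197, -0.0299, -0.0021] [0.0, -0.0, 0.0]
1 [0.0197, -0.0299, -0.0021] [0.0, -0.0, 0.0]
2 [0.0197, -0.0299, -0.0021] [0.0, -0.0, 0.0]
3 [0.0197, -0.0299, -0.0021] [0.0, -0.0, 0.0]
4 [0.0197, -0.0299, -0.0021] [0.0, -0.0, 0.0]
5 [0.0197, -0.0299, -0.0021] [0.0, -0.0, 0.0]
6 [0.0197, -0.0299, -0.0021] [0.0, -0.0, 0.0]
7 [0.0197, -0.0299, -0.0021] [0.0, -0.0, 0.0]
8 [0.0197, -0.0299, -0.0021] [0.0, -0.0, 0.0]
9 [0.0197, -0.0299, -0.0021] [0.0, -0.0, 0.0]
10 [0.0197, -0.0299, -0.0021] [0.0, -0.0, 0.0]
11 [0.0197, -0.0299, -0.0021] [0.0, -0.0, 0.0]
12 [0.0197, -0.0299, -0.0021] [0.0, -0.0, 0.0]
13 [0.0197, -0.0299, -0.0021] [0.0, -0.0, 0.0]
14 [0.0197, -0.0299, -0.0021] [0.0, -0.0, 0.0]
15 [0.0197, -0.0299, -0.0021] [0.0, -0.0, 0.0]
16 [0.0197, -0.0299, -0.0021] [0.0, -0.0, 0.0]
17 [0.0197, -0.0299, -0.0021] [0.0, -0.0, 0.0]
tip [ 0.1729 -0.5221  0.2055] yaw/pitch [-71.1   0. ] q [-1.354  0.087  1.371  0.     1.684 -0.103] F [-0.36 -0.59  0.2 ] 0.8 1.0058704294019964
```

Request:
{"method": "play_rows", "body": {"moves": [[[0.02,-0.03,-0.004,0,0,0,0],[0.02,-0.03,-0.004,0,0,0,0],[0.02,-0.03,-0.004,0,0,0,0],[0.02,-0.03,-0.002,0,0,0,0],[0.02,-0.03,-0.002,0,0,0,0]]], "newtons": 5}}

```text
time_s: 1.22
tcp_pos: [0.22, -0.3476, 0.2346]
tool_rot: [0.988, 0.155, -0.001, -0.003]
contact_force: [0.7, -0.6, 0.7]
width: 0.68
```

Request:
{"method": "play_rows", "body": {"moves": [[[0.02,-0.03,-0.002,0,0,0,0],[0.02,-0.03,-0.002,0,0,0,0],[0.02,-0.03,-0.002,0,0,0,0],[0.02,-0.03,-0.002,0,0,0,0],[0.02,-0.03,-0.002,0,0,0,0]]]}}

```text
time_s: 1.63
tcp_pos: [0.2697, -0.166, 0.2463]
tool_rot: [0.988, 0.152, 0.001, -0.002]
contact_force: [1.2, 0.2, 0.1]
width: 0.33
```

Request:
{"method": "play_rows", "body": {"moves": [[[0.02,-0.03,-0.002,0,0,0,0],[0.02,-0.03,-0.002,0,0,0,0],[0.02,-0.03,-0.002,0,0,0,0],[0.02,-0.03,-0.002,0,0,0,0],[0.02,-0.03,-0.002,0,0,0,0]]]}}

```text
time_s: 2.05
tcp_pos: [0.3198, 0.0156, 0.2594]
tool_rot: [0.989, 0.15, 0.005, 0.001]
contact_force: [1.1, -0.4, 0.1]
width: 0.006
```

```bash
python3 plan.py .36 .12 .28 22 45 .037
```

```text
0 [0.0087, -0.011, -0.0025] [0.0045, 0.0969, -0.0097]
1 [0.009, -0.0109, -0.0016] [0.0045, 0.0969, -0.0097]
2 [0.0092, -0.0108, -0.0007] [0.0045, 0.0969, -0.0097]
3 [0.0093, -0.0107, 0.0003] [0.0045, 0.0969, -0.0097]
4 [0.0094, -0.0106, 0.0012] [0.0045, 0.0969, -0.0097]
5 [0.0093, -0.0105, 0.0022] [0.0045, 0.0969, -0.0097]
6 [0.0092, -0.0104, 0.0031] [0.0045, 0.0969, -0.0097]
7 [0.0089, -0.0103, 0.004] [0.0045, 0.0969, -0.0097]
tip [0.32   0.0156 0.2424] yaw/pitch [0.8 0.6] q [-0.131 -0.454  1.753  0.002  1.832  1.14 ] F [ 1.08 -0.45  0.12] 2.05 0.006145257175153416
```

Request:
{"method": "play_rows", "body": {"moves": [[[0.009,-0.011,-0.002,0.0045,0.097,-0.01,0],[0.009,-0.011,-0.002,0.0045,0.097,-0.01,0],[0.009,-0.011,-0.001,0.0045,0.097,-0.01,0],[0.009,-0.011,0,0.0045,0.097,-0.01,0],[0.009,-0.011,0.001,0.0045,0.097,-0.01,0]]]}}

```text
time_s: 2.47
tcp_pos: [0.3482, 0.0963, 0.2749]
tool_rot: [0.95, 0.184, 0.245, -0.054]
contact_force: [-32.4, -5.7, 13.3]
width: 0.005
```

```bash
python3 plan.py .40 .14 .25 24 55 .037; python3 - <<'E'
from h import *
cv2.imwrite("pics/w1.png",grab_frame("wrist"));cv2.imwrite("pics/s1.png",grab_frame("scene"))
E
```

```text
0 [0.0088, -0.0041, 0.0107] [0.0026, 0.0904, -0.0065]
1 [0.0078, -0.004, 0.0114] [0.0026, 0.0904, -0.0065]
2 [0.0068, -0.004, 0.0121] [0.0026, 0.0904, -0.0065]
3 [0.0057, -0.0039, 0.0127] [0.0026, 0.0904, -0.0065]
4 [0.0046, -0.0038, 0.0131] [0.0026, 0.0904, -0.0065]
tip [0.3558 0.0996 0.26  ] yaw/pitch [23.4 29.1] q [-0.125 -0.757  1.957  0.251  1.498  1.101] F [-32.44  -5.67  13.32] 2.4667 0.005141633451611236
```

View pics/w1.png

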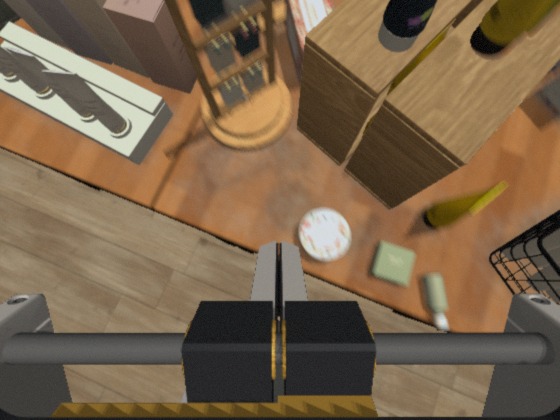

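View pics/s1.png

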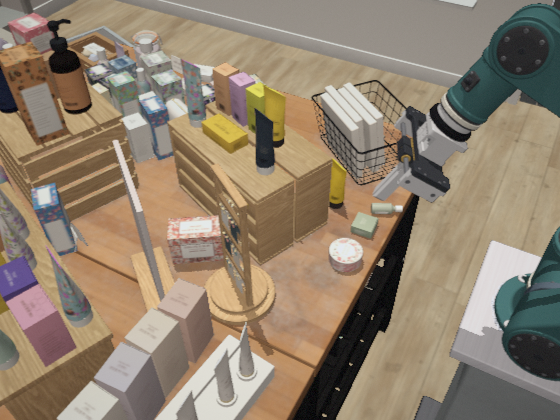

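```bash
python3 - <<'E'
from h import *
s=sense();print(np.round(s["contact_force"],1),np.round(s["joint_positions"],3),s["time_s"])
def ray(cam,uv):
    c=cal(cam);P=np.array(c["pose"]);return P[:3,3],P[:3,:3]@np.array([(uv[0]-c["cx"])/c["fx"],(uv[1]-c["cy"])/c["fy"],1])
def atz(cam,uv,z):
    o,d=ray(cam,uv);return (o+d*(z-o[2])/d[2]).round(3)
def tri(a,b):
    (o1,d1),(o2,d2)=a,b;A=np.c_[d1,-d2];k=np.linalg.lstsq(A,o2-o1,rcond=None)[0];p,q=o1+k[0]*d1,o2+k[1]*d2;return ((p+q)/2).round(3),np.linalg.norm(p-q).round(4)
print("corner base",atz("scene",(260.3,264.5),0))
print("corner top",tri(ray("top",(248,202.4)),ray("scene",(258,200))))
print("right front base", atz("scene",(294,241),0), "top right", atz("top",(331,237),.12))
E
python3 plan.py .44 .17 .30 24 40 .03
```

```text
[-0.1 -0.9 -0.2] [-0.126 -0.756  1.96   0.249  1.498  1.101] 2.5667
corner base [0.573 0.157 0.   ]
corner top (array([0.569, 0.158, 0.199]), np.float64(0.0024))
right front base [0.54  0.061 0.   ] top right [ 0.502 -0.03   0.12 ]
0 [0.0226, -0.007, 0.0061] [0.0016, 0.0392, -0.0073]
1 [0.0224, -0.0068, 0.0069] [0.0016, 0.0392, -0.0073]
2 [0.0221, -0.0066, 0.0078] [0.0016, 0.0392, -0.0073]
3 [0.0219, -0.0064, 0.0087] [0.0016, 0.0392, -0.0073]
4 [0.0215, -0.0063, 0.0096] [0.0016, 0.0392, -0.0073]
tip [0.3551 0.0988 0.2568] yaw/pitch [23.5 28.8] q [-0.126 -0.756  1.96   0.249  1.498  1.101] F [-0.14 -0.91 -0.23] 2.5667 0.004988511179969252
```

The forces were only from acceleration. The crate beside the stand is 0.20 m tall, with its corner at (0.57,0.158), clear of the swing. Moving forward to free joint 2.

Request:
{"method": "play_rows", "body": {"moves": [[[0.0225,-0.007,0.006,0.0015,0.02,-0.007,0],[0.0225,-0.007,0.007,0.0015,0.03,-0.007,0],[0.022,-0.0065,0.008,0.0015,0.04,-0.007,0],[0.022,-0.0065,0.009,0.0015,0.05,-0.007,0],[0.022,-0.006,0.01,0.0015,0.05,-0.007,0]]]}}

```text
time_s: 2.98
tcp_pos: [0.4439, 0.1679, 0.3025]
tool_rot: [0.92, 0.192, 0.336, -0.066]
contact_force: [-0.5, -0.4, 0.2]
width: 0.004
```

```bash
python3 plan.py .50 .225 .24 30 50 .03
```

```text
0 [0.0042, -0.0076, 0.0239] [0.0217, 0.0436, -0.0187]
1 [0.0033, -0.007, 0.0242] [0.0217, 0.0436, -0.0187]
2 [0.0024, -0.0065, 0.0244] [0.0217, 0.0436, -0.0187]
3 [0.0014, -0.0059, 0.0247] [0.0217, 0.0436, -0.0187]
tip [0.4539 0.1722 0.2895] yaw/pitch [22.9 40. ] q [ 0.112 -0.603  1.905  0.2    1.169  1.256] F [-0.53 -0.45  0.22] 2.9833 0.003658536667215779
```

```bash
python3 plan.py .51 .247 .190 30 50 .03 tip
```

```text
0 [-0.0009, -0.0091, 0.0257] [0.0174, 0.0349, -0.015]
1 [-0.0017, -0.0087, 0.0258] [0.0174, 0.0349, -0.015]
2 [-0.0024, -0.0083, 0.0259] [0.0174, 0.0349, -0.015]
3 [-0.0032, -0.0079, 0.0259] [0.0174, 0.0349, -0.015]
4 [-0.004, -0.0075, 0.0259] [0.0174, 0.0349, -0.015]
tip [0.4539 0.1722 0.2895] yaw/pitch [22.9 40. ] q [ 0.112 -0.603  1.905  0.2    1.169  1.256] F [-0.53 -0.45  0.22] 2.9833 0.003658536667215779
```

Request:
{"method": "play_rows", "body": {"moves": [[[-0.001,-0.009,0.0255,0.0175,0.035,-0.015,0],[-0.0015,-0.009,0.0255,0.0175,0.035,-0.015,0],[-0.0025,-0.008,0.026,0.0175,0.035,-0.015,0],[-0.003,-0.008,0.026,0.0175,0.035,-0.015,0],[-0.004,-0.0075,0.025,0.0175,0.035,-0.015,0]]]}}

```text
time_s: 3.4
tcp_pos: [0.506, 0.2433, 0.2167]
tool_rot: [0.868, 0.239, 0.422, -0.107]
contact_force: [0.7, 1.1, -0.1]
width: 0.004
```

```bash
python3 plan.py .51 .247 .185 30 50 .03 tip;python3 - <<'E'
from h import *
cv2.imwrite("pics/w2.png",grab_frame("wrist"));cv2.imwrite("pics/s2.png",grab_frame("scene"))
t=grab_frame("top");cv2.imwrite("pics/t2.png",cv2.resize(t[130:270,130:330],None,fx=4,fy=4,interpolation=cv2.INTER_CUBIC))
E
```

```text
0 [-0.021, -0.0016, 0.0069] [0.0056, -0.0279, 0.0154]
tip [0.5176 0.2499 0.2061] yaw/pitch [29.6 51.6] q [ 0.2   -0.453  2.088  0.404  0.672  1.027] F [ 0.71  1.11 -0.1 ] 3.4 0.004037844201185529
```

View pics/w2.png

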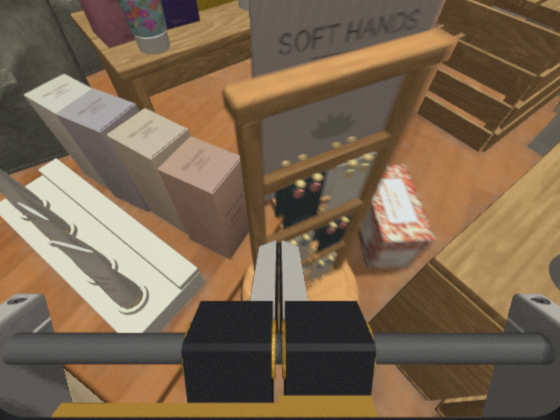

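View pics/t2.png

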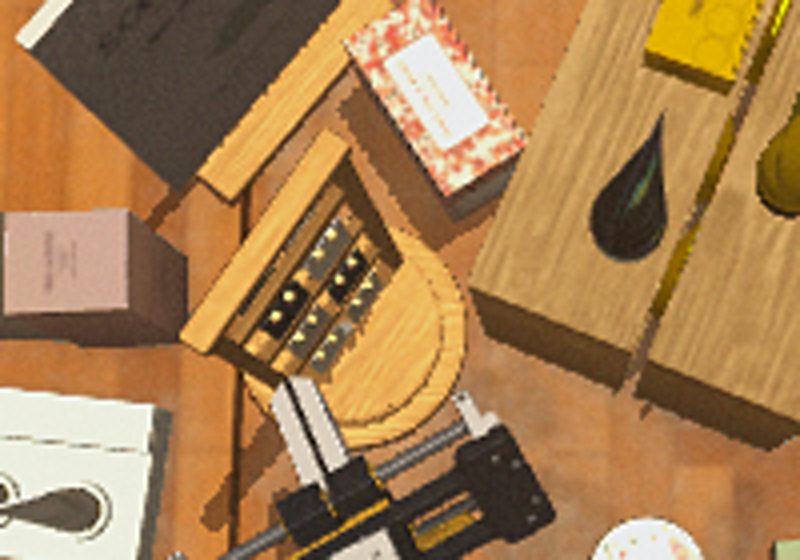

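View pics/s2.png

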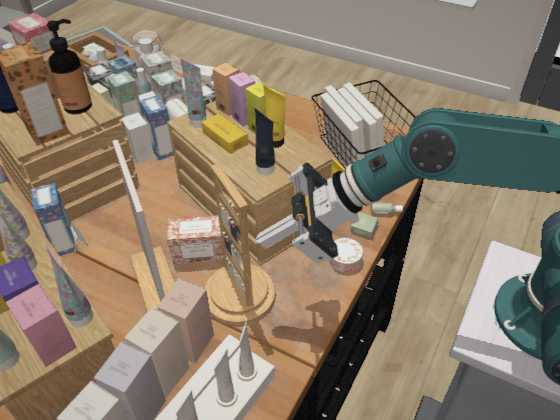

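Wrist view: fingertips at (280,245) lie just right of the left post (258,240), on its front side, as planned. I'll lower them into the gap between card rows, then push along the arc.

```bash
cat > arc.py <<'E'
import sys,subprocess,numpy as np
th,xf,yf,z,ps,be=map(float,sys.argv[1:7])
c,s=np.cos(th),np.sin(th)
x,y=.570+c*xf-s*yf,.2455+s*xf+c*yf
print("tip target",x.__round__(4),y.__round__(4))
print(subprocess.run(["python3","plan.py",str(x),str(y),str(z),str(ps),str(be),sys.argv[7] if len(sys.argv)>7 else ".012","tip"],capture_output=True,text=True).stdout)
E
python3 arc.py 1.0 -.024 .050 .186 28 50 .03; python3 arc.py 0.75 -.015 .052 .186 23 50
```

```text
tip target 0.515 0.2523
0 [-0.0117, -0.0036, 0.0109] [-0.0231, -0.0189, 0.0345]
tip [0.5157 0.2492 0.2023] yaw/pitch [29.7 51.1] q [ 0.199 -0.452  2.09   0.401  0.678  1.031] F [-0.92  0.02 -0.13] 3.55 0.005984252834618965

tip target 0.5236 0.2733
0 [-0.0001, -0.0062, 0.0083] [-0.0302, -0.0065, 0.03]
1 [-0.0002, -0.0064, 0.0081] [-0.0302, -0.0065, 0.03]
2 [-0.0003, -0.0067, 0.0079] [-0.0302, -0.0065, 0.03]
tip [0.5157 0.2492 0.2023] yaw/pitch [29.7 51.1] q [ 0.199 -0.452  2.09   0.401  0.678  1.031] F [-0.92  0.02 -0.13] 3.55 0.005984252834618965
```

Request:
{"method": "play_rows", "body": {"moves": [[[-0.006,-0.002,0.0055,-0.01,-0.01,0.015,0],[-0.006,-0.002,0.0055,-0.01,-0.01,0.015,0]]]}}

```text
time_s: 3.72
tcp_pos: [0.5055, 0.2451, 0.2029]
tool_rot: [0.878, 0.22, 0.413, -0.101]
contact_force: [0.1, -0.3, -0.3]
width: 0.005
```

```bash
python3 arc.py 0.75 -.015 .052 .186 23 50 .005
```

```text
tip target 0.5236 0.2733
0 [0.0012, -0.0035, 0.0033] [-0.013, -0.001, 0.012]
1 [0.0011, -0.0036, 0.0032] [-0.013, -0.001, 0.012]
2 [0.0011, -0.0036, 0.0032] [-0.013, -0.001, 0.012]
3 [0.001, -0.0037, 0.0031] [-0.013, -0.001, 0.012]
4 [0.001, -0.0037, 0.0031] [-0.013, -0.001, 0.012]
tip [0.5171 0.2512 0.1921] yaw/pitch [27.8 50.3] q [ 0.236 -0.434  2.092  0.321  0.647  1.144] F [ 0.09 -0.26 -0.27] 3.7167 0.004676249375119998
```

Request:
{"method": "play_rows", "body": {"moves": [[[0.001,-0.0035,0.003,-0.013,-0.001,0.012,0],[0.001,-0.0035,0.003,-0.013,-0.001,0.012,0],[0.001,-0.0035,0.003,-0.013,-0.001,0.012,0],[0.001,-0.0035,0.003,-0.013,-0.001,0.012,0],[0.001,-0.0035,0.003,-0.013,-0.001,0.012,0]]]}}

```text
time_s: 4.13
tcp_pos: [0.5157, 0.2641, 0.2131]
tool_rot: [0.886, 0.175, 0.421, -0.08]
contact_force: [-1.3, 0.0, -0.8]
width: 0.004
```

```bash
python3 arc.py 0.5 -.013 .052 .186 16 50 .005;python3 - <<'E'
from h import *
cv2.imwrite("pics/w3.png",grab_frame("wrist"))
t=grab_frame("top");cv2.imwrite("pics/t3.png",cv2.resize(t[130:270,130:330],None,fx=4,fy=4,interpolation=cv2.INTER_CUBIC))
E
```

```text
tip target 0.5337 0.2849
0 [-0.001, -0.0028, 0.0038] [-0.0161, -0.0028, 0.0146]
1 [-0.0011, -0.0028, 0.0038] [-0.0161, -0.0028, 0.0146]
2 [-0.0011, -0.0029, 0.0037] [-0.0161, -0.0028, 0.0146]
3 [-0.0011, -0.0029, 0.0037] [-0.0161, -0.0028, 0.0146]
4 [-0.0012, -0.003, 0.0037] [-0.0161, -0.0028, 0.0146]
tip [0.5279 0.269  0.2024] yaw/pitch [22.  50.8] q [ 0.369 -0.392  2.049  0.02   0.598  1.538] F [-1.29  0.05 -0.79] 4.1333 0.00424466870979049
```

View pics/w3.png

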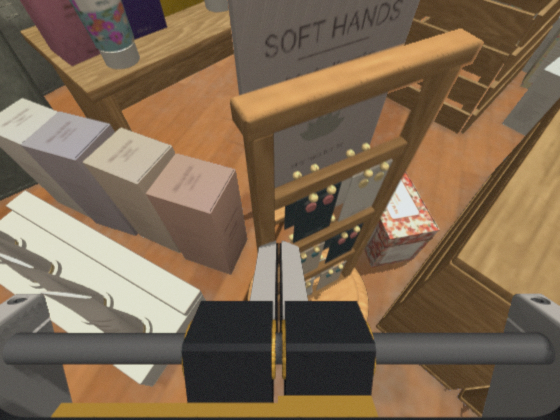

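View pics/t3.png

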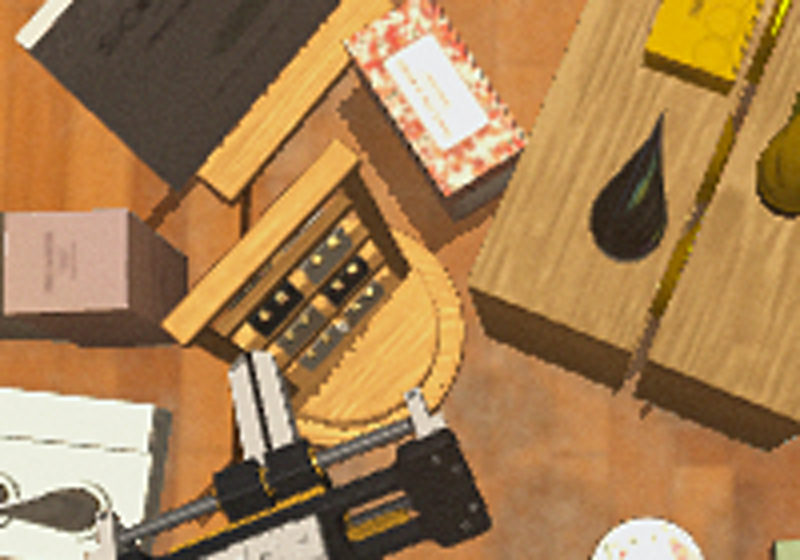

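```bash
python3 - <<'E'
from h import *
from scipy.optimize import least_squares
def ray(cam,uv):
    c=cal(cam);P=np.array(c["pose"]);return P[:3,3],P[:3,:3]@np.array([(uv[0]-c["cx"])/c["fx"],(uv[1]-c["cy"])/c["fy"],1])
o,d=ray("scene",(246,372));b=o+d*(.02-o[2])/d[2];print("base",b.round(3))
for z in (.06,.08,.1,.12,.14,.16): print(z,proj("scene",[b[0],b[1],z]).round(),proj("top",[b[0],b[1],z]).round())
# pink box near top corner
E
python3 - <<'E'
import cv2
a=cv2.imread("pics/top0.png")[170:290,20:190];cv2.imwrite("pics/tz2.png",cv2.resize(a,None,fx=4,fy=4))
E
```

```text
base [0.461 0.399 0.02 ]
0.06 [245. 361.] [151. 254.]
0.08 [244. 355.] [149. 254.]
0.1 [244. 349.] [146. 254.]
0.12 [243. 343.] [143. 253.]
0.14 [242. 336.] [140. 253.]
0.16 [242. 329.] [137. 252.]
```

View pics/tz2.png

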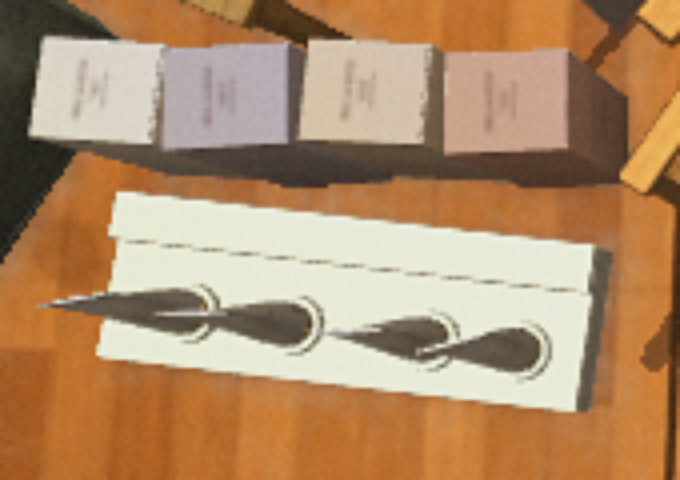

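```bash
cat >> h.py <<'E'
def ray(cam,uv):
    c=cal(cam);P=np.array(c["pose"]);return P[:3,3],P[:3,:3]@np.array([(uv[0]-c["cx"])/c["fx"],(uv[1]-c["cy"])/c["fy"],1])
def tri(a,b):
    (o1,d1),(o2,d2)=a,b;A=np.c_[d1,-d2];k=np.linalg.lstsq(A,o2-o1,rcond=None)[0];p,q=o1+k[0]*d1,o2+k[1]*d2;return ((p+q)/2).round(3),np.linalg.norm(p-q).round(4)
E
python3 - <<'E'
from h import *
print("cone",tri(ray("scene",(243,325)),ray("top",(124.5,258))))
print("pinkbox corner",tri(ray("scene",(186,319)),ray("top",(162,207.5))))
E
```

```text
cone (array([0.448, 0.412, 0.2  ]), np.float64(0.0005))
pinkbox corner (array([0.585, 0.381, 0.072]), np.float64(0.0241))
```

```bash
python3 - <<'E'
from h import *
for uv in ((177,193),(177,215)):
    o,d=ray("top",uv);print((o+d*(0-o[2])/d[2]).round(3))
E
python3 arc.py 0.5 -.015 .053 .188 20 50 .004
```

```text
[0.624 0.357 0.   ]
[0.566 0.355 0.   ]
tip target 0.5314 0.2848
0 [-0.001, -0.0021, 0.0027] [-0.0048, -0.0026, 0.0051]
1 [-0.001, -0.0022, 0.0027] [-0.0048, -0.0026, 0.0051]
2 [-0.001, -0.0022, 0.0027] [-0.0048, -0.0026, 0.0051]
3 [-0.001, -0.0022, 0.0027] [-0.0048, -0.0026, 0.0051]
4 [-0.001, -0.0022, 0.0027] [-0.0048, -0.0026, 0.0051]
5 [-0.001, -0.0022, 0.0027] [-0.0048, -0.0026, 0.0051]
tip [0.5281 0.2701 0.2031] yaw/pitch [22.1 50.9] q [ 0.369 -0.392  2.049  0.024  0.596  1.534] F [-0.35 -0.12  0.  ] 4.2333 0.004839516009400721
```

The tall cone in the white tray has its tip at (0.448,0.412,0.20). Keeping the tool's yaw near 20° holds the gripper body well clear of it.

Request:
{"method": "play_rows", "body": {"moves": [[[-0.001,-0.0025,0.003,-0.005,-0.003,0.005,0],[-0.001,-0.0025,0.003,-0.005,-0.003,0.005,0],[-0.001,-0.0025,0.003,-0.005,-0.003,0.005,0],[-0.001,-0.0025,0.003,-0.005,-0.003,0.005,0],[-0.001,-0.0025,0.003,-0.005,-0.003,0.005,0]]]}}

```text
time_s: 4.65
tcp_pos: [0.5231, 0.2763, 0.2136]
tool_rot: [0.889, 0.158, 0.423, -0.072]
contact_force: [-0.2, -0.9, 0.4]
width: 0.002
```

```bash
python3 arc.py 0.28 -.015 .053 .188 20 50 .004;python3 - <<'E'
from h import *
t=grab_frame("top");cv2.imwrite("pics/t4.png",cv2.resize(t[130:270,130:330],None,fx=4,fy=4,interpolation=cv2.INTER_CUBIC))
E
```

```text
tip target 0.5409 0.2923
0 [-0.0011, -0.0018, 0.0033] [0.0008, -0.0029, 0.0009]
1 [-0.0011, -0.0018, 0.0033] [0.0008, -0.0029, 0.0009]
2 [-0.0011, -0.0018, 0.0033] [0.0008, -0.0029, 0.0009]
3 [-0.0011, -0.0018, 0.0033] [0.0008, -0.0029, 0.0009]
4 [-0.0011, -0.0018, 0.0033] [0.0008, -0.0029, 0.0009]
tip [0.5355 0.2807 0.2029] yaw/pitch [19.7 50.8] q [ 0.426 -0.351  2.022 -0.115  0.589  1.711] F [-0.22 -0.9   0.44] 4.65 0.0024113077037479854
```

View pics/t4.png

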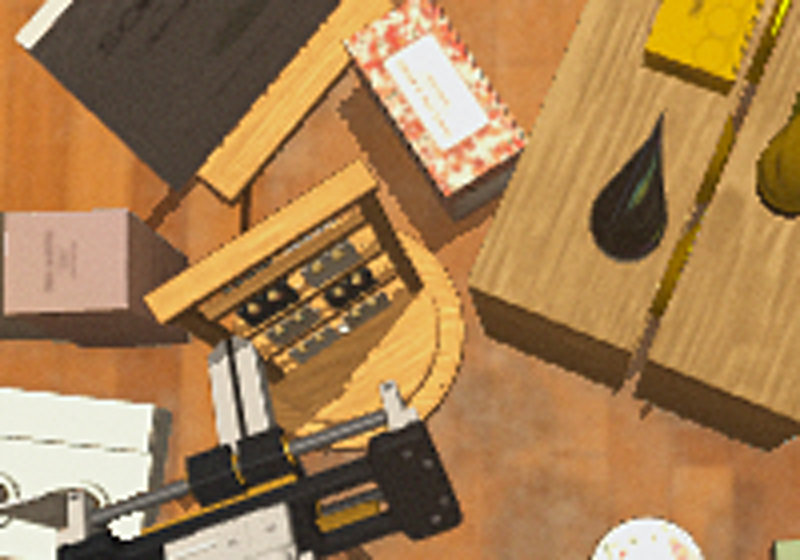

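Request:
{"method": "play_rows", "body": {"moves": [[[-0.002,-0.0025,0.004,0,-0.003,0.001,0],[-0.002,-0.0025,0.004,0,-0.003,0.001,0],[-0.002,-0.002,0.004,0,-0.003,0.001,0],[-0.002,-0.002,0.004,0,-0.003,0.001,0],[-0.002,-0.002,0.004,0,-0.003,0.001,0]]]}}

```text
time_s: 5.12
tcp_pos: [0.5309, 0.2896, 0.1994]
tool_rot: [0.891, 0.155, 0.42, -0.072]
contact_force: [-1.1, -0.6, 0.3]
width: 0.003
```

```bash
python3 arc.py 0.1 -.014 .053 .190 20 50 .004;cat > ang.py <<'E'
from h import *
import sys
# theta from bar end mid pixel coords in 4x crop of top (origin 130,130)
from scipy.optimize import least_squares
a=list(map(float,sys.argv[1:5]));L=np.array([130+a[0]/4,130+a[1]/4]);Rr=np.array([130+a[2]/4,130+a[3]/4])
def f(p):
    c,s=np.cos(p[2]),np.sin(p[2]);g=lambda y:proj("top",[p[0]-s*y,p[1]+c*y,.312])
    return np.r_[g(.06)-L,g(-.06)-Rr]
o=least_squares(f,[.57,.2455,.3]);print(o.x.round(4),o.fun.round(2))
E
python3 - <<'E'
from h import *
t=grab_frame("top");cv2.imwrite("pics/t5.png",cv2.resize(t[130:270,130:330],None,fx=4,fy=4,interpolation=cv2.INTER_CUBIC))
E
python3 ang.py 166 313 371 171
```

```text
tip target 0.5508 0.2968
0 [0.0021, -0.0, 0.0018] [0.002, -0.0027, -0.001]
1 [0.0021, -0.0, 0.0018] [0.002, -0.0027, -0.001]
2 [0.0021, -0.0, 0.0018] [0.002, -0.0027, -0.001]
tip [0.5432 0.294  0.1886] yaw/pitch [19.6 50.5] q [ 0.453 -0.299  2.011 -0.163  0.558  1.779] F [-1.11 -0.62  0.29] 5.1167 0.003003234835675079

[0.5702 0.2447 0.6339] [-1.21  0.84  1.23 -0.88]
```

View pics/t5.png

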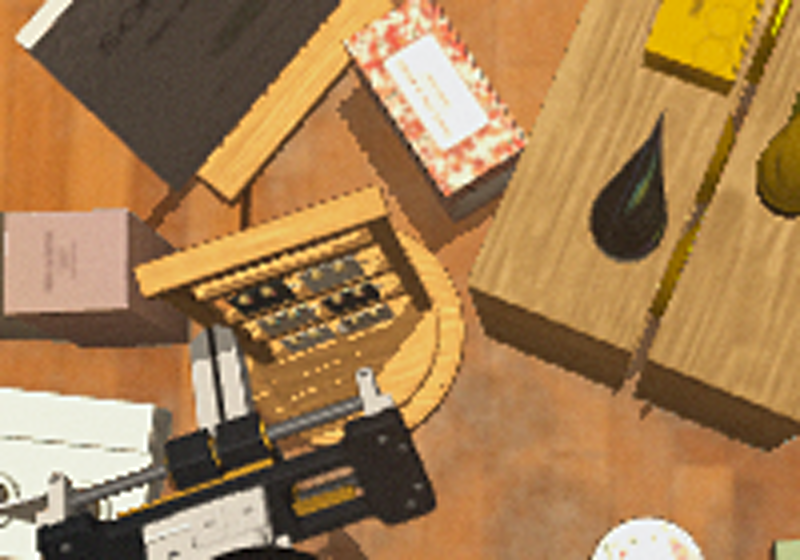

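```bash
python3 ang.py 145 281 382 199; python3 arc.py 0.1 -.014 .053 .190 16 50 .004
```

```text
[0.571  0.2471 0.3519] [-1.25  0.41  1.26 -0.44]
tip target 0.5508 0.2968
0 [0.0025, -0.0002, 0.0015] [-0.016, -0.0021, 0.014]
1 [0.0025, -0.0003, 0.0015] [-0.016, -0.0021, 0.014]
2 [0.0025, -0.0004, 0.0015] [-0.016, -0.0021, 0.014]
tip [0.5429 0.2941 0.1872] yaw/pitch [19.6 50.4] q [ 0.454 -0.298  2.012 -0.163  0.558  1.779] F [ 0.18 -0.43 -0.49] 5.1667 0.006327418610065084
```

```bash
python3 arc.py 0.1 -.0095 .053 .188 17 50 .004
```

```text
tip target 0.5553 0.2973
0 [0.0022, 0.0002, 0.0023] [-0.0086, -0.0015, 0.0077]
1 [0.0022, 0.0001, 0.0023] [-0.0086, -0.0015, 0.0077]
2 [0.0022, 0.0001, 0.0023] [-0.0086, -0.0015, 0.0077]
3 [0.0022, 0.0, 0.0023] [-0.0086, -0.0015, 0.0077]
tip [0.5429 0.2941 0.1872] yaw/pitch [19.6 50.4] q [ 0.454 -0.298  2.012 -0.163  0.558  1.779] F [ 0.18 -0.43 -0.49] 5.1667 0.006327418610065084
```

Request:
{"method": "play_rows", "body": {"moves": [[[0.002,0,0.0025,-0.008,-0.001,0.007,0],[0.002,0,0.0025,-0.008,-0.001,0.007,0],[0.002,0,0.0025,-0.008,-0.001,0.007,0],[0.002,0,0.0025,-0.008,-0.001,0.007,0]]]}}

```text
time_s: 5.5
tcp_pos: [0.5422, 0.2943, 0.1949]
tool_rot: [0.897, 0.135, 0.417, -0.063]
contact_force: [-0.5, 0.5, 0.7]
width: 0.01
```

```bash
python3 arc.py 0.0 -.0095 .053 .188 17 50 .003; python3 - <<'E'
from h import *
t=grab_frame("top");cv2.imwrite("pics/t6.png",cv2.resize(t[130:270,130:330],None,fx=4,fy=4,interpolation=cv2.INTER_CUBIC))
E
```

```text
tip target 0.5605 0.2985
0 [0.0023, 0.0005, 0.0006] [-0.0006, 0.0007, 0.0006]
1 [0.0023, 0.0005, 0.0006] [-0.0006, 0.0007, 0.0006]
2 [0.0023, 0.0005, 0.0006] [-0.0006, 0.0007, 0.0006]
tip [0.5547 0.2982 0.1839] yaw/pitch [17.1 49.9] q [ 0.48  -0.252  1.98  -0.259  0.567  1.907] F [-0.54  0.5   0.75] 5.5 0.010232975152195484
```

View pics/t6.png

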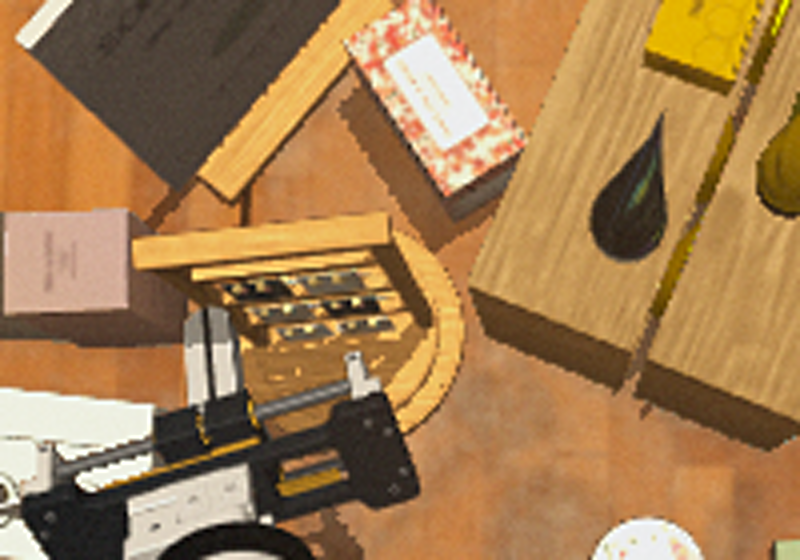

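```bash
python3 ang.py 134 253 390 227; python3 - <<'E'
from h import *
t=grab_frame("top");cv2.imwrite("pics/t6b.png",cv2.resize(t[170:210,155:235],None,fx=10,fy=10,interpolation=cv2.INTER_CUBIC))
E
```

```text
[0.5709 0.2479 0.1136] [-0.39  0.03  0.39 -0.04]
```

View pics/t6b.png

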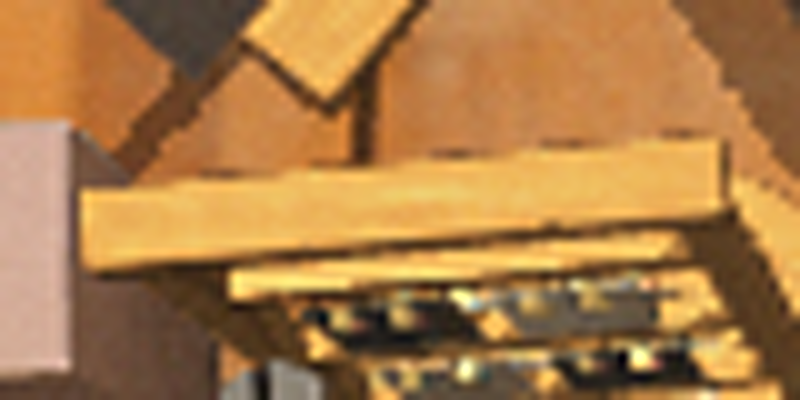

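Request:
{"method": "play_rows", "body": {"moves": [[[0.0014,0.0006,0.0013,0,0,0,0],[0.0014,0.0006,0.0013,0,0,0,0],[0.0014,0.0006,0.0013,0,0,0,0]]]}}

```text
time_s: 5.85
tcp_pos: [0.5478, 0.2951, 0.1944]
tool_rot: [0.897, 0.137, 0.416, -0.063]
contact_force: [-0.8, -0.3, 0.9]
width: 0.007
```

```bash
python3 arc.py 0.0 -.0095 .053 .185 17 50 .003; python3 - <<'E'
from h import *
t=grab_frame("top");cv2.imwrite("pics/t7b.png",cv2.resize(t[170:210,155:235],None,fx=10,fy=10,interpolation=cv2.INTER_CUBIC))
E
```

```text
tip target 0.5605 0.2985
0 [0.0012, 0.0004, -0.0009] [-0.0041, 0.0038, 0.0036]
tip [0.5602 0.2989 0.1835] yaw/pitch [17.3 49.8] q [ 0.473 -0.239  1.97  -0.245  0.563  1.89 ] F [-0.77 -0.31  0.88] 5.85 0.007021759025591324
```

View pics/t7b.png

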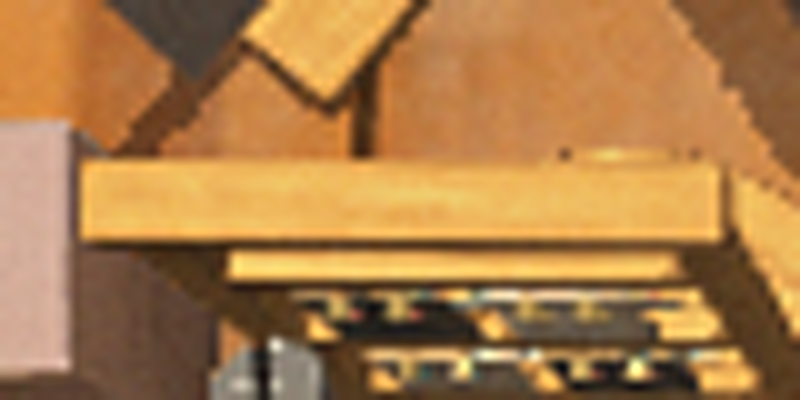

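```bash
python3 - <<'E'
from h import *
for th in (-.02,0,.02):
    c,s=np.cos(th),np.sin(th)
    for x in (-.008,.008):
        print(th,x,[((proj("top",[.5705+c*x-s*y,.2465+s*x+c*y,.312])-[154.5+.45,169.5+.45])*10).round().tolist() for y in(.06,-.06)])
# robust line fit of front edge from image
t=cv2.imread("pics/t7b.png");
g=cv2.cvtColor(t,cv2.COLOR_BGR2LAB)[:,:,0].astype(float)
xs=range(110,700,10);ys=[]
for x in xs:
    col=cv2.GaussianBlur(g,(9,9),0)[225:255,x];ys.append(225+np.argmin(np.diff(col)))
print(np.polyfit(list(xs),ys,1),np.std(ys))
E
```

```text
-0.02 -0.008 [[86.0, 235.0], [736.0, 255.0]]
-0.02 0.008 [[92.0, 150.0], [740.0, 170.0]]
0 -0.008 [[87.0, 242.0], [737.0, 248.0]]
0 0.008 [[91.0, 157.0], [739.0, 163.0]]
0.02 -0.008 [[88.0, 248.0], [738.0, 242.0]]
0.02 0.008 [[90.0, 163.0], [739.0, 157.0]]
[2.10403273e-04 2.38593805e+02] 0.7234727447597642
```

```bash
python3 - <<'E'
from h import *
t=cv2.imread("pics/top0.png");g=cv2.GaussianBlur(t,(5,1),0)[:,:,2].astype(float)-t[:,:,0]
xs=np.r_[20:175:5,200:260:5,380:395:5];ys=[]
for x in xs:
    col=g[285:308,x];d=np.diff(col);k=np.argmin(d);ys.append(285+k)
ys=np.array(ys);print(ys)
p=np.polyfit(xs,ys,1);print(p)
for uv in ((30,np.polyval(p,30)),(390,np.polyval(p,390))):
    o,d=ray("top",uv);print((o+d*(0-o[2])/d[2]).round(4))
E
```

```text
[293 293 293 294 294 294 294 294 294 294 294 294 294 294 294 294 294 294
 294 294 294 294 294 294 294 294 294 294 294 294 295 295 295 295 295 295
 295 295 295 295 295 295 295 296 296 296]
[6.94973719e-03 2.93315941e+02]
[0.3612 0.7189 0.    ]
[ 0.3631 -0.1961  0.    ]
```

The bar is square to within about 0.01 rad compared with the counter's edge. Backing off now, then on to the pointing pose.

```bash
python3 plan.py .525 .285 .185 14 52 .009 tip
```

```text
0 [-0.0048, 0.0004, -0.006] [-0.0089, 0.0077, 0.0073]
1 [-0.0048, 0.0005, -0.006] [-0.0089, 0.0077, 0.0073]
2 [-0.0047, 0.0005, -0.006] [-0.0089, 0.0077, 0.0073]
3 [-0.0047, 0.0006, -0.0061] [-0.0089, 0.0077, 0.0073]
4 [-0.0046, 0.0007, -0.0061] [-0.0089, 0.0077, 0.0073]
tip [0.5605 0.2988 0.1835] yaw/pitch [17.3 49.8] q [ 0.472 -0.239  1.969 -0.245  0.563  1.89 ] F [-0.26 -0.18  0.47] 5.9 0.004505719173586092
```

Request:
{"method": "play_rows", "body": {"moves": [[[-0.005,-0.002,-0.006,0,0,0,0],[-0.005,-0.001,-0.006,-0.009,0.008,0.007,0],[-0.005,0.001,-0.006,-0.009,0.008,0.007,0],[-0.005,0.002,-0.006,-0.009,0.008,0.007,0],[-0.005,0.002,-0.006,-0.009,0.008,0.007,0]]]}}

```text
time_s: 6.32
tcp_pos: [0.51, 0.2799, 0.1942]
tool_rot: [0.893, 0.113, 0.432, -0.054]
contact_force: [0.1, 0.6, 0.6]
width: 0.005
```

```bash
python3 plan.py .528 .2265 .145 12 55 .015 tip;  python3 - <<'E'
from h import *
t=grab_frame("top");cv2.imwrite("pics/t8b.png",cv2.resize(t[170:210,155:235],None,fx=10,fy=10,interpolation=cv2.INTER_CUBIC))
cv2.imwrite("pics/w8.png",grab_frame("wrist"))
E
```

```text
0 [-0.0074, 0.0111, 0.0034] [-0.0065, 0.0116, 0.0052]
1 [-0.0074, 0.0111, 0.0034] [-0.0065, 0.0116, 0.0052]
2 [-0.0074, 0.0111, 0.0034] [-0.0065, 0.0116, 0.0052]
3 [-0.0074, 0.0112, 0.0033] [-0.0065, 0.0116, 0.0052]
4 [-0.0073, 0.0112, 0.0033] [-0.0065, 0.0116, 0.0052]
tip [0.5229 0.2832 0.1837] yaw/pitch [14.3 51.7] q [ 0.528 -0.338  2.06  -0.408  0.575  2.092] F [0.07 0.62 0.57] 6.3167 0.004972488265280495
```

View pics/t8b.png

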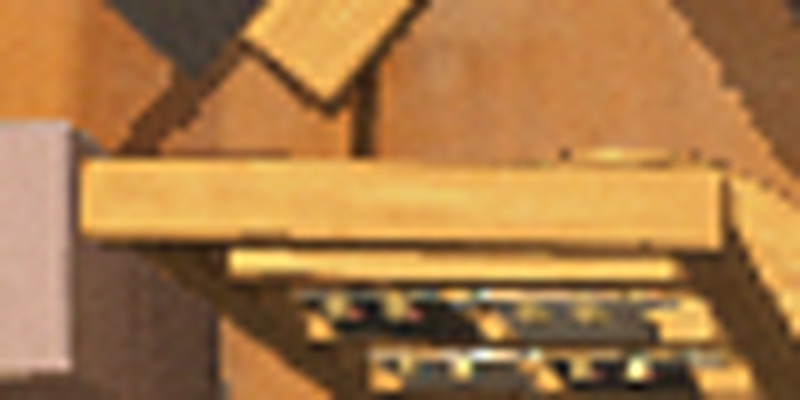

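View pics/w8.png

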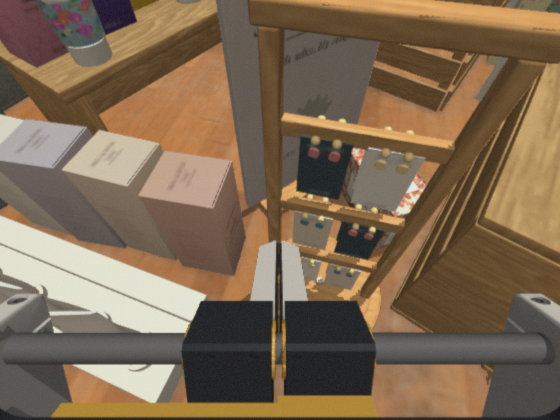

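Frame is square after release (bar edge slope within ±0.01 rad). The target is the dark card at (357,232) in the wrist view. Going there.

Request:
{"method": "play_rows", "body": {"moves": [[[-0.0074,0.011,0.0034,-0.005,0.009,0.004,0],[-0.0074,0.011,0.0034,-0.005,0.009,0.004,0],[-0.0074,0.011,0.0034,-0.003,0.009,0.003,0],[-0.0074,0.011,0.0034,0,0.009,0,0],[-0.0073,0.011,0.0033,0,0.009,0,0]]]}}

```text
time_s: 6.83
tcp_pos: [0.5158, 0.2264, 0.1593]
tool_rot: [0.881, 0.107, 0.457, -0.056]
contact_force: [-0.2, -0.5, -0.3]
width: 0.006
```

```bash
python3 plan.py .53 .2265 .145 12 55 .015 tip;  python3 - <<'E'
from h import *
print([ (round(d["confidence"],2)) for d in []])
t=grab_frame("top");cv2.imwrite("pics/t9.png",cv2.resize(t[130:270,130:330],None,fx=4,fy=4,interpolation=cv2.INTER_CUBIC))
cv2.imwrite("pics/w9.png",grab_frame("wrist"))
for d in spot_in("card","wrist")[:3]: print(d["confidence"],w("wrist",d["centre"]).round(3))
s=grab_frame("scene");cv2.imwrite("pics/s9.png",cv2.resize(s[150:330,150:350],None,fx=3.3,fy=3.3,interpolation=cv2.INTER_CUBIC))
E
```

```text
0 [-0.0037, 0.0028, 0.0025] [-0.0266, 0.0021, 0.018]
tip [0.5293 0.2297 0.1495] yaw/pitch [13.9 54.9] q [ 0.379 -0.385  2.198 -0.299  0.391  1.928] F [-0.19 -0.47 -0.3 ] 6.8333 0.00572911738186682
[]
0.81 [0.565 0.253 0.215]
```

View pics/w9.png

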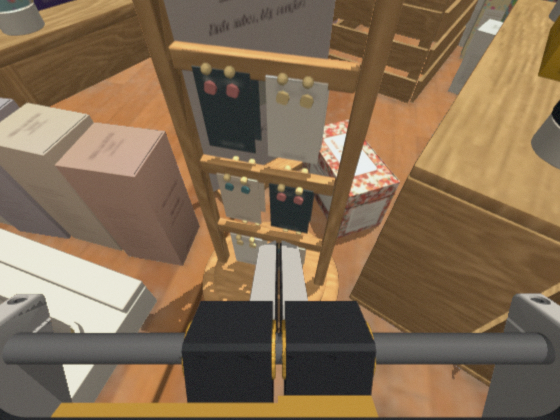

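View pics/s9.png

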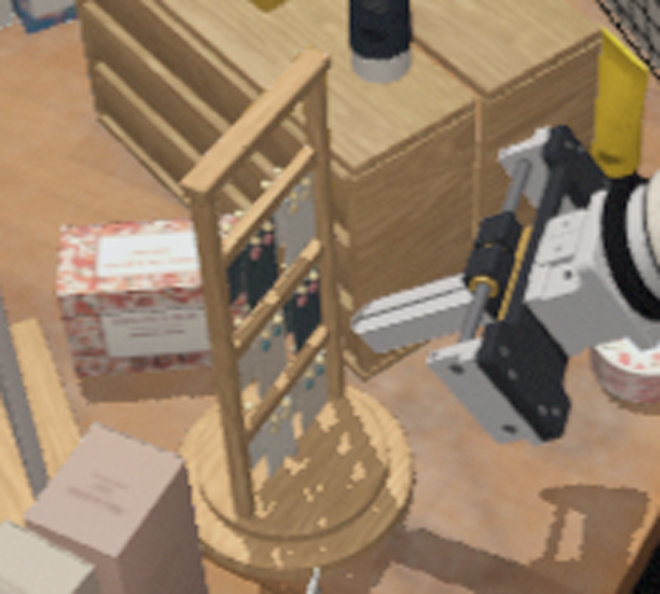

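View pics/t9.png

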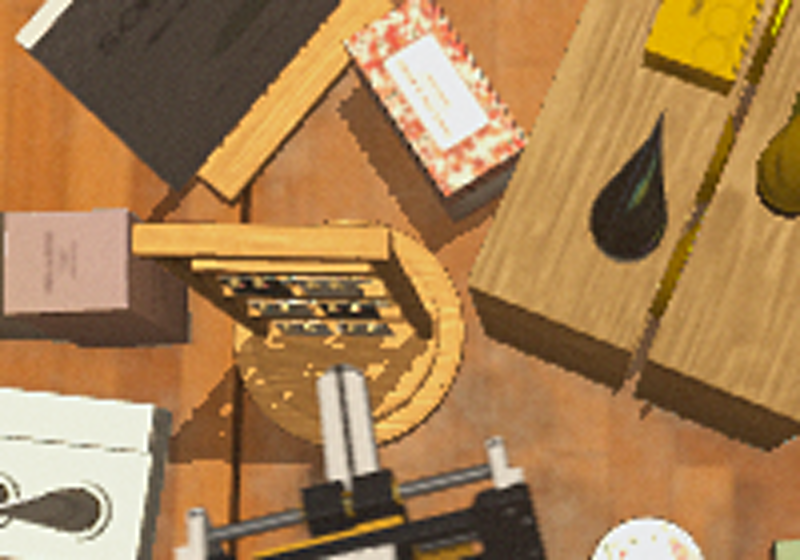

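The stand faces the front edge and its foot has not moved. The tips are in front of the dark right-hand card of the middle row (290,205 in the wrist view). Small correction, then hold.

Request:
{"method": "play_rows", "body": {"moves": [[[-0.002,0.0015,0.0015,-0.01,0.001,0.005,0],[-0.002,0.0015,0.0015,-0.01,0.001,0.005,0],[0,0,0,0,0,0,0]]]}}

```text
time_s: 7.28
tcp_pos: [0.5188, 0.2257, 0.1592]
tool_rot: [0.88, 0.097, 0.461, -0.05]
contact_force: [0.6, -1.2, -0.5]
width: 0.007
```

```bash
python3 plan.py .53 .2265 .145 12 55 .015 tip
```

```text
0 [-0.0052, 0.0016, 0.0002] [-0.007, -0.0053, 0.0061]
tip [0.5324 0.2288 0.1495] yaw/pitch [12.5 55.3] q [ 0.396 -0.372  2.194 -0.395  0.389  2.04 ] F [ 0.61 -1.24 -0.5 ] 7.2833 0.006558876515005563
```

Request:
{"method": "play_rows", "body": {"moves": [[[0,0,0,0,0,0,0],[0,0,0,0,0,0,0],[0,0,0,0,0,0,0],[0,0,0,0,0,0,0],[0,0,0,0,0,0,0]]]}}

```text
time_s: 7.7
tcp_pos: [0.5202, 0.2287, 0.1636]
tool_rot: [0.879, 0.098, 0.464, -0.052]
contact_force: [-0.7, -0.7, 0.1]
width: 0.003
```

Request:
{"method": "play_rows", "body": {"moves": [[[0,0,0,0,0,0,0],[0,0,0,0,0,0,0],[0,0,0,0,0,0,0],[0,0,0,0,0,0,0],[0,0,0,0,0,0,0]]]}}

```text
time_s: 8.12
tcp_pos: [0.5202, 0.2286, 0.1638]
tool_rot: [0.879, 0.098, 0.464, -0.052]
contact_force: [0.3, 0.2, 0.2]
width: 0.005
```

```bash
python3 plan.py .53 .2265 .145 12 55 .015 tip
```

```text
0 [-0.0102, 0.004, 0.0011] [-0.011, -0.0109, 0.0074]
tip [0.5339 0.2317 0.1542] yaw/pitch [12.8 55.6] q [ 0.4   -0.373  2.188 -0.392  0.39   2.037] F [0.28 0.25 0.18] 8.1167 0.004757713001339982
```

It settled about 9 mm high, so I correct and hold again.

Request:
{"method": "play_rows", "body": {"moves": [[[-0.007,0.003,0,0,0,0,0],[-0.006,0.003,0,0,0,0,0],[0,0,0,0,0,0,0],[0,0,0,0,0,0,0],[0,0,0,0,0,0,0]]]}}

```text
time_s: 8.53
tcp_pos: [0.5131, 0.2198, 0.1506]
tool_rot: [0.879, 0.098, 0.463, -0.052]
contact_force: [0.1, -0.5, 0.5]
width: 0.009
```

```bash
python3 plan.py .53 .2265 .145 12 55 .015 tip
```

```text
0 [0.0057, -0.003, 0.001] [-0.0103, -0.009, 0.0074]
tip [0.5268 0.2229 0.141 ] yaw/pitch [12.7 55.5] q [ 0.382 -0.386  2.224 -0.377  0.364  2.015] F [ 0.1  -0.52  0.52] 8.5333 0.009129856775616214
```

Request:
{"method": "play_rows", "body": {"moves": [[[0.003,-0.0015,0.0005,0,0,0,0],[0,0,0,0,0,0,0],[0,0,0,0,0,0,0],[0,0,0,0,0,0,0],[0,0,0,0,0,0,0]]]}}

```text
time_s: 8.95
tcp_pos: [0.5155, 0.2222, 0.1539]
tool_rot: [0.879, 0.098, 0.463, -0.052]
contact_force: [0.0, -0.0, 0.6]
width: 0.007
```

```bash
python3 plan.py .53 .2265 .145 12 55 .015 tip
```

```text
0 [0.0014, -0.0012, 0.0005] [-0.0106, -0.0103, 0.0072]
tip [0.5292 0.2253 0.1442] yaw/pitch [12.7 55.6] q [ 0.386 -0.381  2.214 -0.382  0.369  2.023] F [ 0.04 -0.01  0.57] 8.95 0.007152087534592873
```

Tip at (0.529,0.225,0.144), on target. Holding for more than two seconds.

Request:
{"method": "play_rows", "body": {"moves": [[[0,0,0,0,0,0,0],[0,0,0,0,0,0,0],[0,0,0,0,0,0,0],[0,0,0,0,0,0,0],[0,0,0,0,0,0,0]]]}}

```text
time_s: 9.37
tcp_pos: [0.5156, 0.2224, 0.1542]
tool_rot: [0.879, 0.098, 0.464, -0.052]
contact_force: [0.1, 0.2, -0.8]
width: 0.008
```

Request:
{"method": "play_rows", "body": {"moves": [[[0,0,0,0,0,0,0],[0,0,0,0,0,0,0],[0,0,0,0,0,0,0],[0,0,0,0,0,0,0],[0,0,0,0,0,0,0]]]}}

```text
time_s: 9.78
tcp_pos: [0.5155, 0.2223, 0.154]
tool_rot: [0.879, 0.098, 0.463, -0.052]
contact_force: [0.1, -0.2, 0.3]
width: 0.007
```

Request:
{"method": "play_rows", "body": {"moves": [[[0,0,0,0,0,0,0],[0,0,0,0,0,0,0],[0,0,0,0,0,0,0],[0,0,0,0,0,0,0],[0,0,0,0,0,0,0]]]}}

```text
time_s: 10.2
tcp_pos: [0.5155, 0.2223, 0.154]
tool_rot: [0.879, 0.098, 0.463, -0.052]
contact_force: [0.2, 0.4, -0.5]
width: 0.007
```

Request:
{"method": "play_rows", "body": {"moves": [[[0,0,0,0,0,0,0],[0,0,0,0,0,0,0],[0,0,0,0,0,0,0],[0,0,0,0,0,0,0],[0,0,0,0,0,0,0]]]}}

```text
time_s: 10.62
tcp_pos: [0.5156, 0.2223, 0.154]
tool_rot: [0.879, 0.098, 0.463, -0.052]
contact_force: [-0.2, -0.4, -0.1]
width: 0.009
```

Request:
{"method": "play_rows", "body": {"moves": [[[0,0,0,0,0,0,0],[0,0,0,0,0,0,0],[0,0,0,0,0,0,0],[0,0,0,0,0,0,0],[0,0,0,0,0,0,0]]]}}

```text
time_s: 11.03
tcp_pos: [0.5155, 0.2223, 0.154]
tool_rot: [0.879, 0.098, 0.463, -0.052]
contact_force: [0.2, 0.9, 0.2]
width: 0.006
```

Request:
{"method": "play_rows", "body": {"moves": [[[0,0,0,0,0,0,0],[0,0,0,0,0,0,0],[0,0,0,0,0,0,0],[0,0,0,0,0,0,0],[0,0,0,0,0,0,0]]]}}

```text
time_s: 11.45
tcp_pos: [0.5156, 0.2223, 0.154]
tool_rot: [0.879, 0.098, 0.463, -0.052]
contact_force: [-0.9, -0.3, 0.3]
width: 0.006
```

```bash
python3 plan.py .53 .2265 .145 12 55 .015 tip;  python3 - <<'E'
from h import *
t=grab_frame("top");cv2.imwrite("pics/t10.png",cv2.resize(t[130:310,130:370],None,fx=3.3,fy=3.3,interpolation=cv2.INTER_CUBIC))
t0=cv2.imread("pics/top0.png");s=grab_frame("scene");s0=cv2.imread("pics/scene0.png")
for n in("round_tin","balm_box","mist_bottle","floral_tin"):
    for d in spot_in(n,"scene")[:1]: print(n,w("scene",d["centre"]).round(3))
cv2.imwrite("pics/s10.png",cv2.resize(s[150:330,150:350],None,fx=3.3,fy=3.3,interpolation=cv2.INTER_CUBIC))
E
```

```text
0 [0.0012, -0.0011, 0.0005] [-0.0107, -0.0104, 0.0073]
tip [0.5292 0.2254 0.1444] yaw/pitch [12.7 55.6] q [ 0.386 -0.381  2.214 -0.382  0.369  2.023] F [-0.93 -0.27  0.32] 11.45 0.00570389527994083
round_tin [0.398 0.084 0.032]
floral_tin [0.716 0.211 0.075]
```

View pics/t10.png

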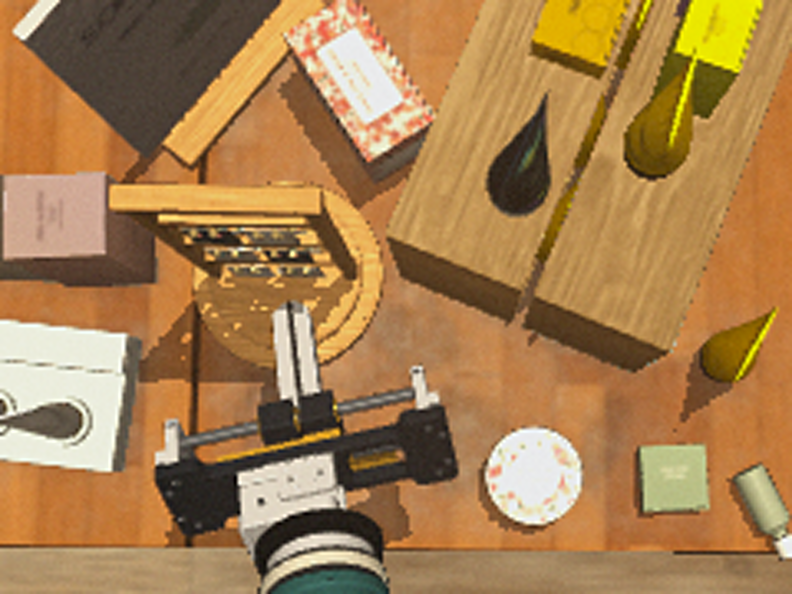

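View pics/s10.png

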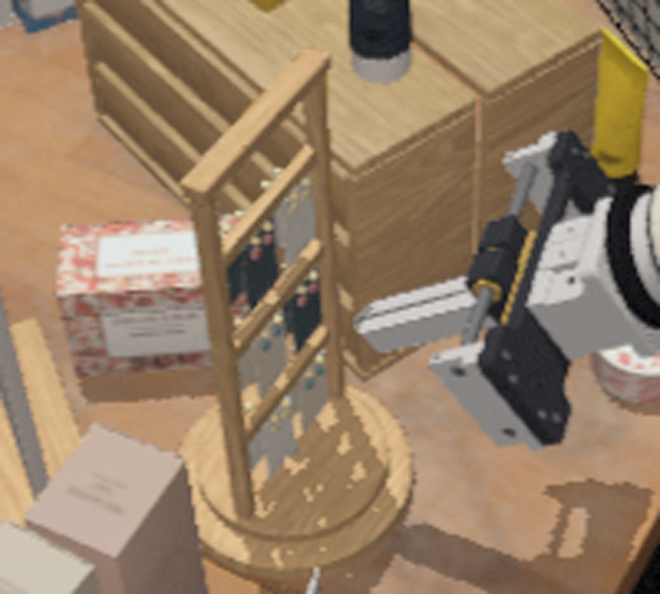

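```bash
python3 -c "
from workcell import job_done;print(job_done())"
```

```text
the job is handed in; nothing more can be done
None
```

I turned the stand so its chosen side faces straight out over the counter's front edge. The arm is now pointing at the right-hand card of the middle row. The job is handed in; no verdict was reported.

- **Turning:** I pushed the left post with closed fingertips, at about 1 N, from roughly 1.0 rad to square. After release, the top bar is within about 0.01–0.02 rad of the counter's edge in the top view.
- **Pointing:** The fingertips rest at (0.529, 0.225, 0.144), about 33 mm in front of the card's middle. They held there without contact for about 2.5 s, up to hand-in at about 11.5 s.
- **Surroundings:** In the pictures the stand's foot and the neighbouring things look unmoved.

**Checks that disagreed or failed:**
- The first pointing pose settled about 9 mm high, so I corrected it before the hold.
- In the last scene picture, the network put the partly hidden round tin 18 mm, and the floral tin 11 mm, from their first readings. The top view showed no movement of either.
- The network did not find the balm box or the mist bottle in that last scene picture. Both still show in the top view.
- When the network was asked for the card in the wrist view, it returned the stand as a whole rather than that card. The card's position therefore comes from my fit of the stand.

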